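Swap the polarimeter tube and close it up

TASK

The short sample tube is still lying in the V-rail of the polarimeter and is in the way: lift it out and lay it in the steel tray. Then lay the long sample tube from the grey bench rest into the V-rail, filling neck upward, and slide the lamp head up by its black knob until the tube is held fully home, with no gap, between the lamp head and the stop of the measuring head. Treat the glass gently and leave the other things on the bench alone.

Things in the scene. Friction and masses are not known exactly. Their poses are not given: they have to be found in the camera images.
- polarimeter: Fixed white instrument, base 150 (x) x 412 (y) mm, -x side towards the robot. Its optical axis runs along its y at x 0, 95 mm above the bench. Origin: on the bench at mid-bay. Measuring head at +y (top 120 mm high), lamp head at -y, V-rail between. At x +-44 mm run 10 mm guide rods, tops 61 mm above the bench; deck 40 mm high.
- v_rail (a point): On the optical axis at mid-bay, 95 mm above the bench; axes of the polarimeter. Under it the aluminium V-rail runs along y from -92 to +91 mm: flanks at 40 degrees to the level, 23 mm over the upper edges, which lie 10 mm below the axis (27 mm wide just below). Tubes lie in it on their caps, axis at this height. Fingertips closing there: at most 10 mm below the axis.
- stop_face (a point): Centre of the stop, the flat end of a dark steel boss, 28 mm diameter, on the measuring head, facing -y on the optical axis, at polarimeter y +92.5 mm, 95 mm above the bench; axes of the polarimeter. Tubes go towards +y against it. With the long tube home, the tube's centre lies 60 mm from here in -y.
- sliding_head (a joint): Travel of the lamp head along polarimeter +y (m): 0 drawn back, greater nearer the stop (to 0.120). Its nose, 22 mm diameter, lies on the optical axis, 185 mm from the stop at 0. Starts at 0 to 0.015; about 2 N friction, no spring, stays put. Pushed against a tube it slides the tube along the rail; with the long tube on the stop it meets it at 0.065.
- head_knob (a point): Mid-height of the upright round black knob on the lamp head, 24 mm diameter, 24 mm tall (131 to 155 mm above the bench, this point 145), 32 mm behind the nose; moves with the head. The head's white top (112 mm in x, 52 mm in y) is 126 mm above the bench. Pinch it from above, any direction.
- short_tube: Tube in the way, 72 mm long along its y: glass barrel 25 mm diameter (middle 40 mm), aluminium caps 30 mm diameter, 16 mm long; at mid-length a stoppered neck, 13 mm diameter, stands along its z to 29.5 mm above the axis. Origin: on the axis, mid-length. 80 g. Lies loose in the V-rail, neck up. Grip the barrel across, at mid-length from above, neck between the fingers.
- long_tube: Tube to be measured, 120 mm long along its y: glass barrel 25 mm diameter (middle 88 mm), aluminium caps 30 mm diameter, 16 mm long, the same neck along its z at mid-length (top 29.5 mm above the axis). Origin: on the axis, mid-length. About 120 g. Starts in the bench rest, neck up; either end may point to the stop. Grip it as the short one.
- tube_rest: Fixed grey bench rest, 64 x 140 mm, with two V-saddles 104 mm apart along its y that carry the long tube by its caps: tube axis 45 mm above the bench, along the rest's y. Origin: centre of its underside. Under the barrel it is free down to its 8 mm base plate.
- steel_tray: Fixed shallow steel tray, outside 150 (its x) x 190 (its y) x 18 mm, walls and floor 3 mm. Origin: centre of its underside. A tube lying in it has its axis 18 mm above the bench. It stands to one side in front of the polarimeter, the bench rest to the other; sides vary.
- stopper: Bystander: red rubber stopper, 35 mm diameter, 27 mm tall. Origin: centre of its underside.
- vial: Bystander: small white-capped vial, 22 mm diameter, 43 mm tall. Origin: centre of its underside.
- small_bottle: Bystander: brown bottle with a white cap, 44 mm diameter, 82 mm tall. Origin: centre of its underside.
- white_bottle: Bystander: white bottle with a blue cap, 54 mm diameter, 98 mm tall. Origin: centre of its underside.
Things that resemble listed ones, but are neither listed nor needed, are in the scene too. What is shaped like the short_tube but blue or pink is not meant.

How it is judged:
By the outcome, as a careful person would: the job done as asked, in the order asked, and still so for the second after the job is handed in, with the robot touching nothing.
It also fails if it takes over 64 s, if anything falls off the work surface, if the arm or the gripper's body presses on something with over 40 N, if the wrist force passes 120 N, or if a joint passes its speed limit or range.

ROBOT

A 6-joint arm with a two-finger parallel gripper is mounted at the origin on a cart in front of the work surface, level with it; the furniture and walls round the work are solid. World frame = base frame: x ahead of the robot, y to its left, z up, the work surface at z = 0. Lengths are in mm, angles in rad, forces in N, time in s.
With the tool pointing down it reaches from about 200 to 875 mm from the base axis. Payload 3.4 kg.
Tool frame: the origin (TCP) lies at the very end of the fingers, on their centre line; the grasp point (between the pads) lies 19 mm behind it; z points along the fingers, y is the direction in which the jaws open and shut (so a half turn about z gives the same grasp; the last joint's range is limited). The gripper opens to 94 mm and grips with 3 to 60 N. Pads are 16 mm wide; open, the fingers measure 119 mm over their backs; the gripper's body (75 mm by 177 mm) begins 78 mm behind the grasp point.
Start: joints at [1.022, 0.276, 1.505, -0, 1.361, -0.121], TCP at [238.572, 523.21, 205.493] pointing down, gripper open.
Joint ranges: [-2.89, 2.89], [-0.75, 2.08], [0.22, 2.7], [-1.18, 4.32], [0.11, 2.71], [-2.7, 2.7]. Speed limits (rad/s): [2.57, 2.57, 3.14, 3.14, 3.14, 3.14].

INTERFACE

Orientations are given as a 3x3 rotation matrix whose columns are the frame's x, y, z axes.
In Python, from plant import arm, eyes gives the robot as it stands. The module is installed in compiled form; this text tells all that it offers. Calls block until the motion is done:
- arm.move_to(position, orientation): joint-space move of the TCP to a pose.
- arm.move_straight(position, ori=None, vel=150): straight line of the TCP; ori=None keeps the orientation; vel is the mean speed in mm/s.
- arm.movej(angles): joint-space move.
- arm.open_gripper() and arm.clamp(grip_force=None): open the fingers fully, or close them until they stop; grip_force is the grip in N (None keeps the last).
- arm.hold(seconds).
- arm.solve_ik(position, orientation): joint angles nearest the present ones, or None.
- eyes.camera(name): name is "scene" or "top" or "wrist"; returns (picture, depth): 384x512x3 uint8, red, green, blue; 384x512 float32, mm along the optical axis (not along the pixel's ray), 0 where there is no reading.
- eyes.camera_info(name): a dict with "fx", "fy", "cx", "cy" (pixels), "extrinsics" (4x4, takes a point from camera to world coordinates). Camera axes: x right, y down, z forward; pixel columns grow to the right and rows downward; lengths in mm; the calibration is good to about 2 mm. A picture is of the moment at which its call begins: read the wrist's pose just before it. camera_info takes no time and is no camera call; for the wrist camera it gives the pose at the moment of the call.
A pose or a line that the arm cannot do raises arm.MotionError and nothing moves.
- arm.finish_job(): hands the job in, once; it reports no verdict.
Readings, each from a call of its own:
- arm.current_t(): time.
- arm.current_joints(): joint angles.
- arm.current_joint_velocities(): joint speeds.
- arm.current_effort(): joint torques, N m.
- arm.current_tcp_pos(): TCP position.
- arm.current_tool_rot(): TCP orientation.
- arm.current_contact_force(): force on the tool from outside, world axes, zero at the start.
- arm.current_ft_torque(): the same for the moment, N m.
- arm.current_gripper_width(): finger opening in mm.
Only numpy, scipy, OpenCV 4.12 (cv2) and the standard library are available. Lean on these libraries where they do the work, as an engineer would, in place of code of your own. Each camera call takes 0.05 s, during which the arm holds its last target.

## Working session

There is one attempt and no reset: what is moved stays moved. The work goes in short steps, each a Python script; the robot and the scene stay as the last script left them, time stands still between calls to the robot, and variables do not carry over. Pictures are saved under pics/ and viewed, and the job is handed in when it is done.

```bash
mkdir -p pics; python3 - <<'E'
from plant import arm, eyes
import cv2, numpy as np
for n in ["scene","top","wrist"]:
    p,d=eyes.camera(n); i=eyes.camera_info(n)
    cv2.imwrite(f"pics/{n}0.png",p[:,:,::-1]); np.save(f"pics/{n}0_d.npy",d); np.save(f"pics/{n}0_p.npy",p)
    print(n,i["fx"],i["cx"],i["cy"],np.round(i["extrinsics"],3).tolist())
print(arm.current_t())
E
```

```text
scene 389.4969335764173 259.78591948772174 191.25129719300082 [[0.862, -0.223, 0.456, -13.189], [-0.507, -0.389, 0.769, -893.244], [0.006, -0.894, -0.448, 614.251], [0.0, 0.0, 0.0, 1.0]]
top 487.13496956742415 252.4513241080054 194.1877311142848 [[0.023, -0.995, 0.1, 365.391], [-1.0, -0.022, 0.014, -53.073], [-0.012, -0.1, -0.995, 1452.56], [0.0, 0.0, 0.0, 1.0]]
wrist 328.1569234493266 257.91960205176304 198.0106037260918 [[0.415, 0.878, 0.239, 168.964], [0.91, -0.4, -0.11, 553.921], [-0.001, 0.263, -0.965, 384.052], [0.0, 0.0, 0.0, 1.0]]
0.15
```

View pics/top0.png

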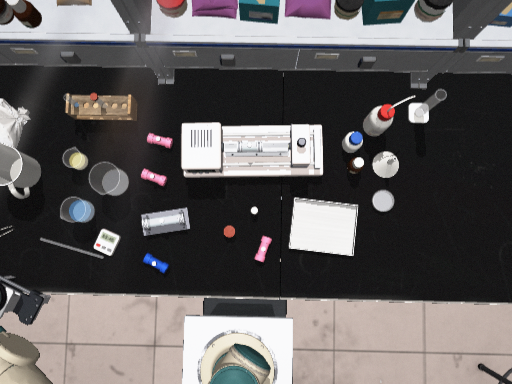

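View pics/scene0.png

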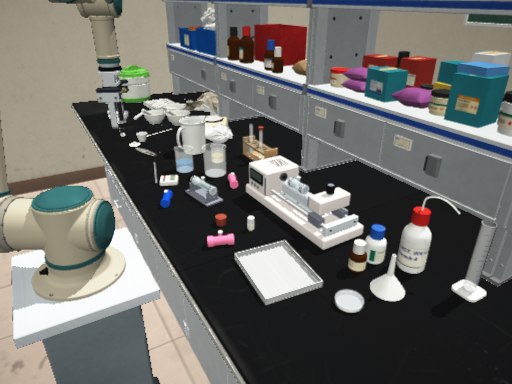

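The top view shows the polarimeter at about (252,150), with its measuring head on the left (+y). The rest with the long tube is at (165,221) and the tray at (323,227). I'll zoom in on these.

```bash
cat > h.py <<'E'
import numpy as np, cv2
from plant import arm, eyes
def ray(info,u,v,z):
    E=np.array(info["extrinsics"]); d=E[:3,:3]@np.array([(u-info["cx"])/info["fx"],(v-info["cy"])/info["fy"],1.])
    o=E[:3,3]; return o+d*(z-o[2])/d[2]
def proj(info,P):
    E=np.array(info["extrinsics"]); c=E[:3,:3].T@(np.asarray(P,float)-E[:3,3])
    return np.array([c[0]/c[2]*info["fx"]+info["cx"],c[1]/c[2]*info["fy"]+info["cy"]])
def down(yaw):  # tool z down, tool y (jaw) dir at angle yaw from world x
    y=np.array([np.cos(yaw),np.sin(yaw),0]); z=np.array([0,0,-1.]); return np.column_stack([np.cross(y,z),y,z])
E
python3 - <<'E'
import cv2
p=cv2.imread("pics/top0.png")
cv2.imwrite("pics/t_pol.png",cv2.resize(p[110:190,170:335],None,fx=4.8,fy=4.8,interpolation=cv2.INTER_CUBIC))
cv2.imwrite("pics/t_rt.png",cv2.resize(p[190:270,130:370],None,fx=3.3,fy=3.3,interpolation=cv2.INTER_CUBIC))
E
```

```text
(no output)
```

View pics/t_pol.png

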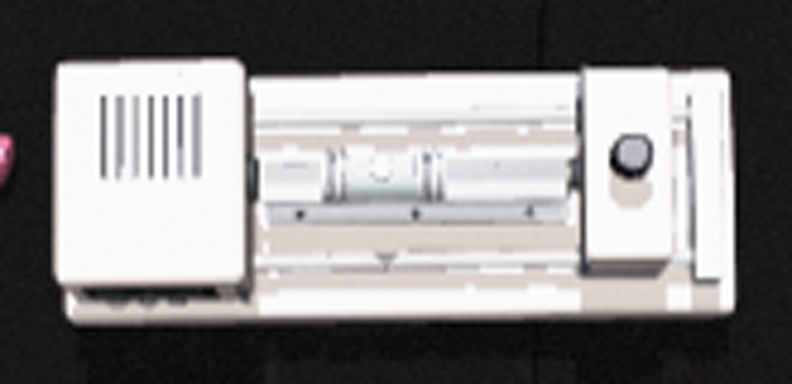

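View pics/t_rt.png

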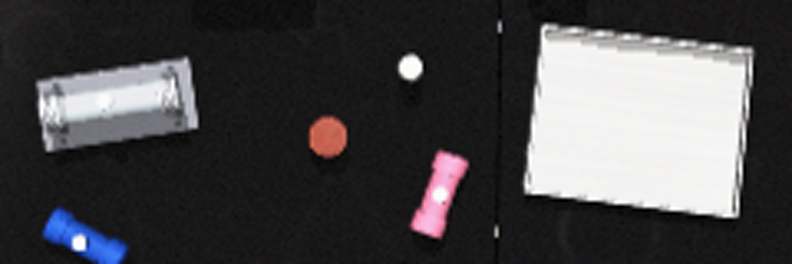

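View pics/wrist0.png

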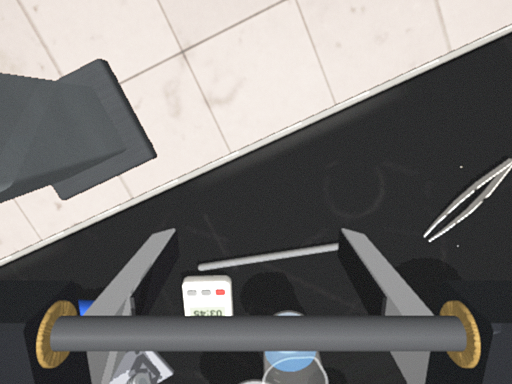

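```bash
python3 - <<'E'
from h import *
i=eyes.camera_info("top"); d=np.load("pics/top0_d.npy"); E=np.array(i["extrinsics"])
v,u=np.mgrid[:384,:512]
C=np.stack([(u-i["cx"])/i["fx"]*d,(v-i["cy"])/i["fy"]*d,d],-1)
W=C@E[:3,:3].T+E[:3,3]; np.save("pics/W.npy",W)
def rect(m,name):
    pts=W[m][:,:2].astype(np.float32); r=cv2.minAreaRect(pts); print(name,m.sum(),np.round(r[0],1),np.round(r[1],1),round(r[2],2), np.round(np.median(W[m][:,2]),1))
def roi(u0,u1,v0,v1): return (u>=u0)&(u<u1)&(v>=v0)&(v<v1)&(d>0)
z=W[:,:,2]
rect(roi(172,335,115,190)&(z>25)&(z<300),"pol")
rect(roi(172,225,115,190)&(z>112),"mhead")
rect(roi(285,320,115,180)&(z>118)&(z<135),"lamp")
rect(roi(285,320,115,180)&(z>140),"knob")
rect(roi(225,285,115,180)&(z>98),"tube")
rect(roi(225,285,115,180)&(z>114)&(z<140),"neck")
rect(roi(280,365,190,265)&(z>9),"tray")
rect(roi(135,195,200,245)&(z>5),"rest")
rect(roi(135,195,200,245)&(z>52),"ltube")
rect(roi(135,195,200,245)&(z>65),"lneck")
for n,a,b in [("knob",(170+632/4.8,110+153/4.8),155),("neck",(170+380/4.8,110+170/4.8),124.5),("lneck",(130+106/3.3,190+101/3.3),74.5)]:
    print(n,ray(i,*a,b).round(1))
E
```

```text
pol 7282 [637.5 -31.3] [152.8 412.6] 1.93 67.4
mhead 1840 [632.3 112.8] [132.3 111.7] 2.15 119.4
lamp 672 [ 641.8 -164.1] [113.7  52.3] 2.33 125.3
knob 67 [ 640.3 -164.3] [21.8 22. ] 64.29 155.0
tube 225 [635.5 -22.8] [25.9 70.4] 1.35 106.7
neck 19 [636.6 -22.6] [11.6 10. ] 48.42 122.8
tray 354 [ 417.2 -242.5] [193.5 153.3] 84.7 15.6
rest 968 [423.  227.1] [131.3 176.5] 2.1 11.7
ltube 282 [422.9 222.9] [ 26.  120.6] 9.43 57.2
lneck 17 [424.2 201.8] [ 8.7 49.8] 2.77 73.5
knob [ 640.5 -164.7  155. ]
neck [634.  -22.3 124.5]
lneck [422.8 220.4  74.5]
```

```bash
python3 - <<'E'
from h import *
for off in (0,np.pi):
    for P in ([636,-22.5,300],[423,222,200],[417,-242,150]):
        q=arm.solve_ik(P,down(0.034+off)); print(off,P,None if q is None else np.round(q,2))
print(arm.current_tool_rot().round(2).tolist())
# hover with camera so that bay is seen
q0=arm.solve_ik([600,-30,330],down(0.034)); 
E
```

```text
0 [636, -22.5, 300] [-0.14  0.34  1.18 -0.    1.62 -0.18]
0 [423, 222, 200] [ 0.34  0.13  1.71 -0.    1.3   0.3 ]
0 [417, -242, 150] [-0.67  0.18  1.78 -0.    1.18 -0.7 ]
3.141592653589793 [636, -22.5, 300] None
3.141592653589793 [423, 222, 200] None
3.141592653589793 [417, -242, 150] [-0.67  0.18  1.78 -0.    1.18  2.44]
[[-0.91, 0.41, -0.0], [0.41, 0.91, -0.0], [0.0, -0.0, -1.0]]
```

```bash
python3 - <<'E'
from h import *
arm.move_to([636,-35,250],down(0.034)); arm.hold(0.2)
i=eyes.camera_info("wrist"); p,d=eyes.camera("wrist")
import pickle; pickle.dump((i,p,d),open("pics/w1.pkl","wb"))
cv2.imwrite("pics/w1.png",p[:,:,::-1]); print(arm.current_t(),i["extrinsics"][:3,3])
E
```

```text
2.8417 [633.45434463  41.41400385 429.25628953]
```

View pics/w1.png

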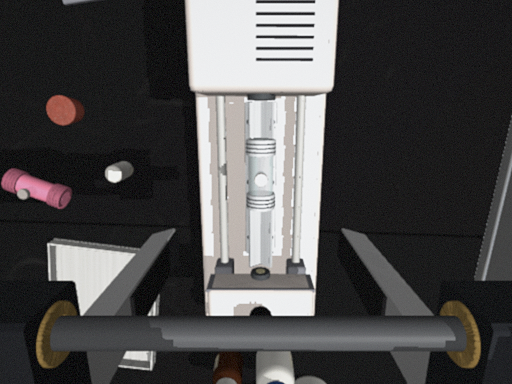

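```bash
python3 - <<'E'
from h import *
import pickle; i,p,d=pickle.load(open("pics/w1.pkl","rb"))
cv2.imwrite("pics/w1z.png",cv2.resize(p[80:325,185:340,::-1],None,fx=3.2,fy=2.4,interpolation=cv2.INTER_CUBIC))
E=np.array(i["extrinsics"]);v,u=np.mgrid[:384,:512]
C=np.stack([(u-i["cx"])/i["fx"]*d,(v-i["cy"])/i["fy"]*d,d],-1);W=C@E[:3,:3].T+E[:3,3]
for r in range(84,126,2): print(r,[W[r,c].round(0).astype(int).tolist() for c in (240,250,261,272,282)])
for r in range(262,282,2): print(r,[W[r,c].round(0).astype(int).tolist() for c in (250,261,270)])
for n,uv,z in [("neck",(261,180),124.5)]: print(n,ray(i,*uv,z))
z=W[:,:,2]; R=(u>235)&(u<290)&(v>120)&(v<225)&(d>0)
for lo,hi in ((98,112),(114,130)):
  m=R&(z>lo)&(z<hi); print(m.sum(),cv2.minAreaRect(W[m][:,:2].astype(np.float32)),W[m].mean(0).round(1))
R=(u>180)&(u<345)&(v<330)&(d>0)
m=R&(z>115)&(z<123)&(v<120); print(cv2.minAreaRect(W[m][:,:2].astype(np.float32)))
E
```

```text
84 [[617, 62, 119], [626, 62, 120], [635, 63, 120], [645, 63, 120], [654, 63, 120]]
86 [[617, 60, 120], [626, 61, 120], [635, 61, 121], [645, 61, 119], [654, 62, 120]]
88 [[617, 59, 118], [626, 59, 119], [636, 59, 119], [645, 60, 119], [654, 60, 118]]
90 [[617, 57, 119], [626, 57, 118], [636, 58, 119], [645, 58, 119], [654, 58, 119]]
92 [[617, 55, 116], [626, 56, 116], [636, 56, 116], [646, 56, 115], [655, 57, 116]]
94 [[616, 54, 99], [625, 54, 105], [636, 54, 110], [646, 55, 105], [656, 55, 102]]
96 [[613, 54, 49], [626, 53, 105], [636, 53, 109], [646, 53, 103], [659, 56, 52]]
98 [[613, 52, 41], [626, 51, 105], [636, 51, 109], [646, 51, 103], [660, 54, 39]]
100 [[613, 50, 40], [625, 49, 100], [636, 49, 103], [647, 50, 101], [660, 52, 41]]
102 [[613, 48, 40], [625, 47, 84], [636, 48, 76], [647, 48, 84], [661, 49, 40]]
104 [[613, 46, 39], [625, 45, 84], [636, 46, 77], [647, 46, 85], [661, 47, 38]]
106 [[613, 43, 40], [625, 44, 84], [636, 44, 77], [648, 44, 85], [661, 45, 42]]
108 [[613, 41, 40], [625, 42, 85], [637, 42, 76], [648, 42, 86], [661, 43, 40]]
110 [[613, 39, 41], [625, 40, 
[... 878 characters left out ...]
, -162, 39]]
272 [[631, -135, 97], [643, -134, 98], [656, -165, 39]]
274 [[631, -138, 96], [643, -135, 102], [654, -141, 90]]
276 [[631, -141, 96], [643, -135, 105], [653, -140, 95]]
278 [[631, -142, 99], [643, -138, 104], [653, -141, 99]]
280 [[631, -140, 105], [643, -140, 105], [653, -141, 103]]
neck [638.59015166 -23.89384761 124.5       ]
1667 ((638.1248168945312, -24.240909576416016), (29.43841552734375, 72.18927001953125), 1.5639431476593018) [637.7 -22.5 106.1]
146 ((637.6370849609375, -24.07542610168457), (11.404960632324219, 12.294615745544434), 2.567560911178589) [637.7 -23.8 124.1]
((634.1746215820312, 92.65422058105469), (130.71751403808594, 75.40763854980469), 2.137073278427124)
```

View pics/w1z.png

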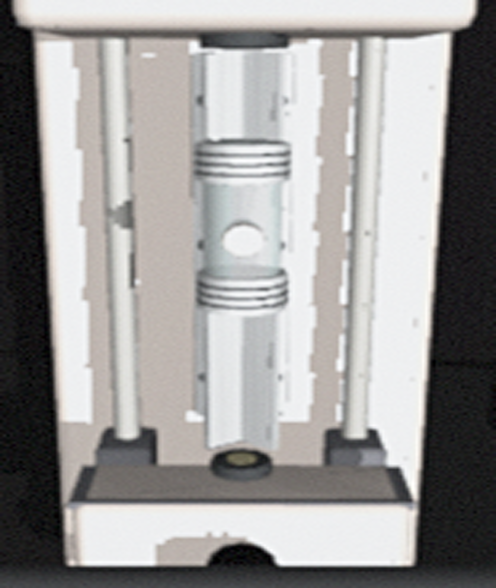

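The wrist view shows the stop boss at about (261,98), the short tube's neck at (261,180) and the lamp nose at (261,272). From these the polarimeter origin is about (639,-43) mm, with yaw about 0.035 rad. Next I grip the short tube.

```bash
python3 - <<'E'
from h import *
R=down(0.035)
arm.move_straight([637.2,-23.3,130],R,vel=200)
arm.move_straight([637.2,-23.3,86.5],R,vel=80)
f0=arm.current_contact_force(); print(f0)
arm.clamp(8); arm.hold(0.2)
print(arm.current_gripper_width(),arm.current_contact_force(),arm.current_tcp_pos(),arm.current_t())
E
```

```text
[0.76387991 0.4114712  1.24183477]
24.919367732435177 [ 1.41790707  0.18650728 -0.2918256 ] [637.94740308 -23.32310376  86.74272168] 5.55
```

```bash
python3 - <<'E'
from h import *
R=down(0.035)
arm.move_straight([638.2,-23.3,110],R,vel=60)
arm.move_straight([638.2,-23.3,215],R,vel=200)
print(arm.current_gripper_width(),arm.current_contact_force())
Rt=down(-0.0925+np.pi/2)
arm.move_to([417,-242,150],Rt)
arm.move_straight([417,-242,40],Rt,vel=180)
arm.move_straight([417,-242,10.5],Rt,vel=40)
arm.hold(0.1)
print(arm.current_gripper_width(),arm.current_contact_force(),arm.current_tcp_pos(),arm.current_t())
E
```

```text
24.73667137113368 [-0.0524146   0.73173982 -1.27374454]
25.04284581115975 [ 1.10508693 -0.2339623  -0.35785622] [ 417.22282374 -242.19467382   10.7120868 ] 10.225
```

```bash
python3 - <<'E'
from h import *
Rt=down(-0.0925+np.pi/2)
arm.move_straight([417,-242,9.3],Rt,vel=20)
print(arm.current_contact_force())
arm.open_gripper()
arm.move_straight([417,-242,130],Rt,vel=200)
# go over long tube; hover offset so camera sees it
a=np.deg2rad(9.4); y=np.array([-np.sin(a),np.cos(a)])
P=np.array([423.5,222])-y*60
arm.move_to([P[0],P[1],230],down(a)); arm.hold(0.2)
i=eyes.camera_info("wrist"); p,d=eyes.camera("wrist")
import pickle; pickle.dump((i,p,d),open("pics/w2.pkl","wb"))
cv2.imwrite("pics/w2.png",p[:,:,::-1]);
p,_=eyes.camera("top"); cv2.imwrite("pics/top2.png",cv2.resize(p[110:280,130:370,::-1],None,fx=3.3,fy=3.3,interpolation=cv2.INTER_CUBIC))
E=np.array(i["extrinsics"]);v,u=np.mgrid[:384,:512]
C=np.stack([(u-i["cx"])/i["fx"]*d,(v-i["cy"])/i["fy"]*d,d],-1);W=C@E[:3,:3].T+E[:3,3];z=W[:,:,2]
R=(np.hypot(W[:,:,0]-423,W[:,:,1]-222)<90)&(d>0)
for lo,hi in ((54,62),(66,78)):
  m=R&(z>lo)&(z<hi); print(m.sum(),cv2.minAreaRect(W[m][:,:2].astype(np.float32)),W[m].mean(0).round(1))
print(arm.current_t())
E
```

```text
[ 1.10120188 -0.2709594  -0.50717698]
1976 ((424.7862548828125, 221.3411102294922), (25.26370620727539, 119.81109619140625), 9.943279266357422) [424.1 224.6  57. ]
131 ((424.6894836425781, 221.4054412841797), (11.99202823638916, 11.794696807861328), 9.382333755493164) [424.6 221.3  74.4]
14.5583
```

View pics/w2.png

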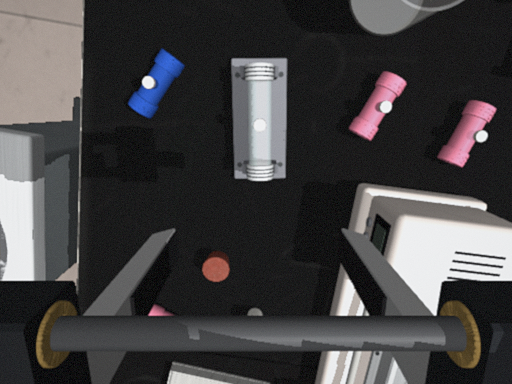

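View pics/top2.png

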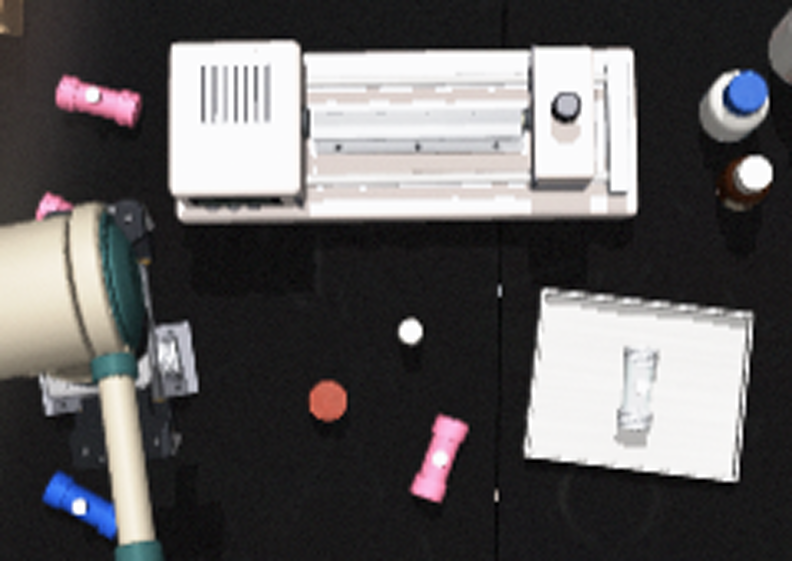

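The tray view shows the short tube lying at about (638,388). The long tube's neck is at (260,125) in the wrist view, at (424.7,221.4) mm with yaw about 9.6°.

```bash
python3 - <<'E'
from h import *
R=down(np.deg2rad(9.6))
arm.move_straight([424.3,221.3,90],R,vel=200)
arm.move_straight([424.3,221.3,36.2],R,vel=80)
arm.clamp(12); arm.hold(0.15)
print(arm.current_gripper_width(),arm.current_contact_force(),arm.current_tcp_pos())
arm.move_straight([424.3,221.3,65],R,vel=60)
arm.move_straight([424.3,221.3,230],R,vel=200)
print(arm.current_gripper_width(),arm.current_contact_force())
R2=down(0.035)
arm.move_to([638.3,-19,190],R2)
arm.move_straight([638.3,-19,110],R2,vel=150); arm.hold(0.2)
print(arm.current_gripper_width(),arm.current_contact_force(),arm.current_tcp_pos())
i=eyes.camera_info("wrist"); p,d=eyes.camera("wrist")
import pickle; pickle.dump((i,p,d),open("pics/w3.pkl","wb"))
cv2.imwrite("pics/w3.png",p[:,:,::-1]); print(arm.current_t())
p,d=eyes.camera("scene"); cv2.imwrite("pics/s3.png",cv2.resize(p[140:260,210:380,::-1],None,fx=4,fy=4))
E
```

```text
24.3463373774568 [ 2.28731474  0.0381115  -1.52543051] [425.00837066 221.47366176  36.35033668]
24.32780054860476 [ 0.12894931 -0.19188987 -1.86433612]
24.487121230759783 [ 0.11099241 -0.00578081 -0.77693586] [639.19923502 -18.99863818 111.44118764]
21.2833
```

View pics/w3.png

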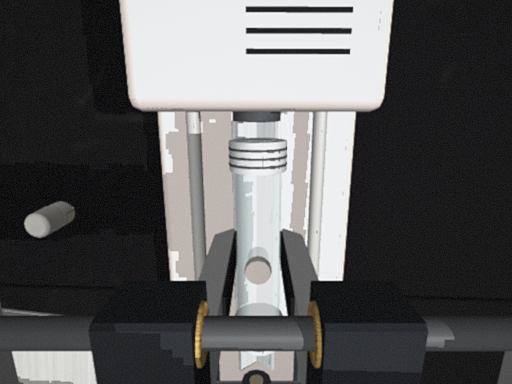

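View pics/s3.png

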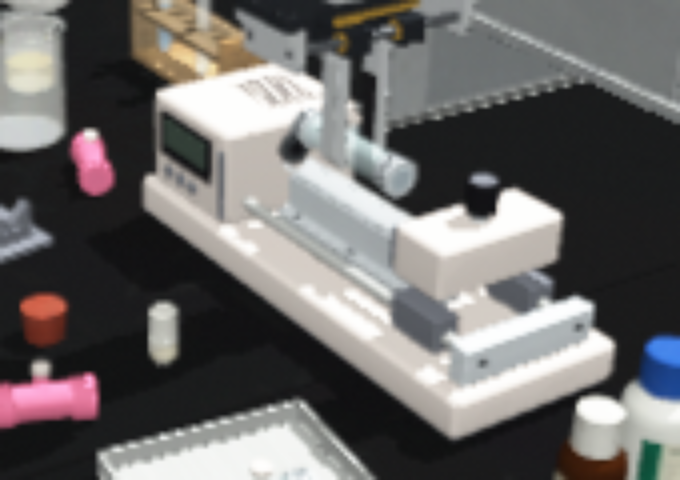

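```bash
python3 - <<'E'
from h import *
import pickle; i,p,d=pickle.load(open("pics/w3.pkl","rb"))
E=np.array(i["extrinsics"]);v,u=np.mgrid[:384,:512]
C=np.stack([(u-i["cx"])/i["fx"]*d,(v-i["cy"])/i["fy"]*d,d],-1);W=C@E[:3,:3].T+E[:3,3]
for r in list(range(110,310,6)): print(r,[W[r,c].round(1).tolist() for c in (252,258,264)])
m=(u>222)&(u<295)&(v>135)&(v<175)&(W[:,:,2]>118); print(W[m].mean(0),cv2.minAreaRect(W[m][:,:2].astype(np.float32)))
print(arm.current_tcp_pos(), arm.current_contact_force(),arm.current_t())
E
```

```text
110 [[633.6, 55.8, 115.5], [636.7, 55.9, 114.8], [639.8, 56.0, 114.6]]
116 [[633.6, 52.6, 108.2], [636.8, 52.7, 108.6], [640.0, 52.8, 108.7]]
122 [[633.6, 49.1, 99.9], [636.9, 49.6, 108.1], [640.4, 49.3, 99.6]]
128 [[633.3, 44.4, 76.3], [637.2, 44.5, 75.4], [640.9, 44.9, 80.6]]
134 [[633.5, 40.8, 77.8], [637.3, 40.9, 77.5], [641.1, 41.2, 80.0]]
140 [[634.1, 41.2, 122.7], [637.2, 41.4, 123.7], [640.2, 41.4, 123.6]]
146 [[634.4, 39.4, 133.8], [637.2, 39.6, 135.2], [640.0, 39.6, 134.3]]
152 [[634.5, 36.7, 135.1], [637.3, 36.7, 134.7], [640.1, 36.9, 135.2]]
158 [[634.5, 33.9, 135.3], [637.4, 33.9, 134.5], [640.3, 33.9, 133.9]]
164 [[634.6, 30.9, 134.5], [637.5, 30.9, 133.9], [640.4, 31.1, 134.4]]
170 [[634.7, 27.9, 134.5], [637.6, 28.0, 133.9], [640.5, 28.3, 135.3]]
176 [[634.8, 24.4, 131.5], [637.7, 24.9, 133.3], [640.7, 24.8, 132.6]]
182 [[634.9, 21.5, 132.1], [637.8, 21.6, 131.9], [640.8, 21.7, 131.9]]
188 [[635.0, 18.4, 132.0], [637.9, 18.6, 132.4], [640.9, 18.7, 132.2]]
194 [[635.1, 15.2, 131.4], [638.1, 15.5, 132.0], [641.0, 15.6, 132.0]]
200 [[635.2, 12.2, 131.7], [638.2, 12.2, 13
[... 863 characters left out ...]
], [642.0, -17.9, 149.9]]
278 [[636.4, -21.4, 149.7], [639.3, -21.3, 149.7], [642.2, -21.1, 149.8]]
284 [[636.6, -34.2, 133.0], [639.4, -24.6, 149.5], [643.1, -34.7, 131.8]]
290 [[636.7, -38.1, 132.6], [639.9, -37.7, 133.0], [643.2, -37.9, 132.5]]
296 [[636.8, -42.4, 131.6], [640.1, -41.9, 132.2], [643.3, -41.9, 132.0]]
302 [[636.9, -45.7, 132.2], [640.2, -45.4, 132.5], [643.5, -45.6, 132.0]]
308 [[637.0, -48.5, 133.7], [636.2, 56.7, 290.6], [643.6, -49.5, 131.8]]
[637.01599823  34.22732446 132.36078309] ((636.7698974609375, 40.438209533691406), (30.208559036254883, 32.572669982910156), 2.1158125400543213)
[638.80330549 -19.07048043 110.90728259] [ 0.27397419 -0.38902733 -1.62753703] 21.3333
```

The tube is level and aligned in the view. Its +y end is at y≈41, the stop is at y≈49.5 (boss at pixel (257,116)), so the gap is about 8 mm. Next I lower it into the V.

```bash
python3 - <<'E'
from h import *
R2=down(0.035)
arm.move_straight([638.3,-19,90],R2,vel=60)
for z in (88,87,86.3,85.6,85,84.5,84):
    arm.move_straight([638.3,-19,z],R2,vel=15); f=arm.current_contact_force(); print(z,f.round(2),arm.current_tcp_pos().round(2))
    if f[2]>2.5: break
print(arm.current_ft_torque(),arm.current_t())
E
```

```text
88 [ 0.05  0.49 -1.67] [638.4  -18.98  88.09]
87 [-0.15  0.64 -1.07] [638.28 -18.98  87.05]
86.3 [-1.59 -0.55 -0.07] [638.34 -19.03  86.53]
85.6 [-2.17 -0.04  6.08] [638.4  -19.    86.48]
[0.00949232 0.36172435 0.01557541] 22.85
```

```bash
python3 - <<'E'
from h import *
R2=down(0.035)
arm.move_straight([638.0,-19,86.2],R2,vel=15); print(arm.current_contact_force())
arm.open_gripper()
arm.move_straight([638,-19,135],R2,vel=100)
arm.move_straight([638,-40,250],R2,vel=200); arm.hold(0.1)
i=eyes.camera_info("wrist"); p,d=eyes.camera("wrist")
import pickle; pickle.dump((i,p,d),open("pics/w4.pkl","wb"))
cv2.imwrite("pics/w4.png",p[:,:,::-1]); print(arm.current_t())
E=np.array(i["extrinsics"]);v,u=np.mgrid[:384,:512]
C=np.stack([(u-i["cx"])/i["fx"]*d,(v-i["cy"])/i["fy"]*d,d],-1);W=C@E[:3,:3].T+E[:3,3];z=W[:,:,2]
R=(u>225)&(u<300)&(v>95)&(v<250)&(d>0)
for lo,hi in ((102,112),(118,130)):
  m=R&(z>lo)&(z<hi); print(m.sum(),cv2.minAreaRect(W[m][:,:2].astype(np.float32)),W[m].mean(0).round(1))
for r in range(92,116,2): print(r,W[r,260].round(1))
R=(u>180)&(u<345)&(v<320)&(v>255)&(d>0)
m=R&(z>140); print("knob",m.sum(),W[m].mean(0))
E
```

```text
[-0.13823783 -0.18170544  2.28396656]
25.7667
2505 ((637.7506103515625, -19.35659408569336), (27.034305572509766, 119.40440368652344), 2.049290895462036) [637.6 -16.  106.5]
151 ((637.3825073242188, -18.843055725097656), (12.096009254455566, 11.907756805419922), 47.9975471496582) [637.4 -18.7 124.4]
92 [635.1  50.9 108.5]
94 [635.2  49.3 104.4]
96 [635.3  49.9  38.8]
98 [635.4  46.6  75.5]
100 [635.4  44.6  75. ]
102 [635.5  42.7  74.5]
104 [635.5  40.2 109.7]
106 [635.6  38.4 109.8]
108 [635.7  36.6 110.3]
110 [635.7  34.8 109.9]
112 [635.8  33.  112. ]
114 [635.9  31.2 109.3]
knob 859 [641.85381305 -38.54884746 315.87345627]
```

View pics/w4.png

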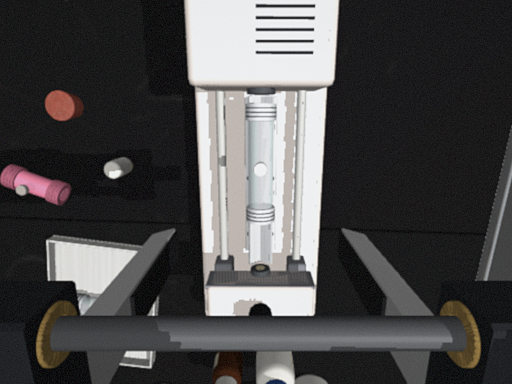

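The tube is seated neck up at (637.6,-19), pixel (260,170). Now I pinch the knob with the jaws along y and push.

```bash
cat >> h.py <<'E'
YAW=0.035; U=np.array([-np.sin(YAW),np.cos(YAW),0])
RK=down(YAW+np.pi/2)
K0=np.array([642.5,-165.5,134.5])
E
python3 - <<'E'
from h import *
arm.move_to(K0+[0,0,60],RK)
arm.move_straight(K0+[0,0,30],RK,vel=150)
arm.move_straight(K0,RK,vel=60)
print(arm.current_contact_force())
arm.clamp(20); arm.hold(0.2)
print(arm.current_gripper_width(),arm.current_contact_force(),arm.current_tcp_pos(),arm.current_t())
E
```

```text
[-0.61065941 -0.83167627  0.87217637]
23.509714068295235 [-0.05321701 -0.23750214 -0.69238469] [ 642.48478281 -165.43800993  134.48036817] 29.6
```

```bash
python3 - <<'E'
from h import *
arm.move_straight(K0+U*50,RK,vel=70); print(arm.current_contact_force().round(2))
s=50
while s<72:
    s+=1.0 if s<62 else 0.5
    arm.move_straight(K0+U*s,RK,vel=12)
    f=arm.current_contact_force(); fy=f@U
    print(s,f.round(2),round(float((arm.current_tcp_pos()-K0)@U),2),round(arm.current_gripper_width(),2))
    if -fy>8: break
print(arm.current_t())
E
```

```text
[ 0.62  0.78 -1.09]
51.0 [1.59 1.93 0.69] 51.2 23.44
52.0 [ 0.82 -0.22 -0.46] 51.21 23.58
53.0 [ 1.06 -1.82 -1.35] 52.44 23.39
54.0 [ 1.02 -2.05 -1.16] 53.91 23.15
55.0 [ 1.38 -2.47 -1.95] 55.17 23.54
56.0 [ 0.42 -2.04 -2.16] 55.94 23.69
57.0 [ 2.39 -2.73 -2.78] 56.79 23.34
58.0 [ 1.05 -2.86 -2.98] 58.0 23.37
59.0 [ 2.14 -3.   -2.3 ] 59.15 23.34
60.0 [ 2.49 -2.41 -2.02] 60.18 23.75
61.0 [ 2.49 -3.41 -2.57] 61.14 23.77
62.0 [ 2.69 -2.61 -2.87] 62.16 23.72
62.5 [ 1.81 -3.59 -2.37] 62.55 23.39
63.0 [ 2.63 -3.67 -1.99] 63.01 23.76
63.5 [ 3.14 -2.87 -3.04] 63.52 23.59
64.0 [ 2.57 -2.53 -3.3 ] 64.05 23.36
64.5 [ 2.8  -3.81 -2.94] 64.32 23.44
65.0 [ 2.4  -5.2  -3.58] 64.32 23.32
65.5 [ 3.29 -5.46 -4.08] 64.31 23.46
66.0 [ 2.8  -6.85 -3.33] 64.28 23.22
66.5 [ 3.27 -7.34 -3.74] 64.31 23.53
67.0 [ 3.16 -7.94 -3.64] 64.34 23.53
35.9667
```

It stopped hard at 64.3 mm of travel, as expected for home. I'll relax the push, release, retreat and inspect.

```bash
python3 - <<'E'
from h import *
arm.move_straight(K0+U*64.6+[-0.5,0,0],RK,vel=10); print(arm.current_contact_force().round(2),arm.current_tcp_pos()-K0)
arm.open_gripper()
P=K0+U*64.6
arm.move_straight(P+[0,0,45],RK,vel=100)
arm.move_straight([638,-40,250],RK,vel=200)
arm.move_to([636,-35,250],down(0.034)); arm.hold(0.1)
i=eyes.camera_info("wrist"); p,d=eyes.camera("wrist")
cv2.imwrite("pics/w5.png",cv2.resize(p[70:270,170:350,::-1],None,fx=4,fy=3,interpolation=cv2.INTER_CUBIC))
E=np.array(i["extrinsics"]);v,u=np.mgrid[:384,:512]
C=np.stack([(u-i["cx"])/i["fx"]*d,(v-i["cy"])/i["fy"]*d,d],-1);W=C@E[:3,:3].T+E[:3,3];z=W[:,:,2]
R=(u>225)&(u<300)&(v>80)&(v<250)&(d>0)
m=R&(z>118)&(z<128)&(v>110)&(v<200); print(m.sum(),W[m].mean(0).round(1),cv2.minAreaRect(W[m][:,:2].astype(np.float32)))
for r in list(range(90,106,1))+list(range(195,225,2)): print(r,W[r,261].round(1))
p,d=eyes.camera("scene"); cv2.imwrite("pics/s5.png",cv2.resize(p[140:260,210:380,::-1],None,fx=4,fy=4,interpolation=cv2.INTER_CUBIC))
p,d=eyes.camera("top"); cv2.imwrite("pics/t5.png",cv2.resize(p[100:280,130:400,::-1],None,fx=2.9,fy=2.9))
print(arm.current_t())
E
```

```text
[ 3.75 -3.44 -4.3 ] [-2.17080997e+00  6.42384138e+01  1.98903737e-02]
149 [637.2 -10.3 124.3] ((637.126953125, -10.48874282836914), (12.42581558227539, 12.100927352905273), 46.835182189941406)
90 [635.6  56.5 119. ]
91 [635.6  55.8 115.1]
92 [635.6  55.  114.6]
93 [635.7  54.4 108.9]
94 [635.8  53.5 108. ]
95 [635.8  52.6 107.5]
96 [635.8  51.7 108.6]
97 [635.9  50.8 108.2]
98 [635.9  49.9 108.6]
99 [635.9  49.  109.4]
100 [635.9  48.1 110.4]
101 [636.   47.2 110.4]
102 [636.   46.3 109.5]
103 [636.   45.4 110.5]
104 [636.1  44.5 109.7]
105 [636.1  43.6 109.8]
195 [639.3 -44.1 107.2]
197 [639.4 -46.1 107.4]
199 [639.4 -48.  108.3]
201 [639.5 -50.3 107.5]
203 [639.6 -52.3 108.1]
205 [639.7 -54.7 106.9]
207 [639.7 -55.9 110.2]
209 [639.8 -58.  110.2]
211 [639.9 -59.9 110.8]
213 [640.  -62.6 109. ]
215 [640.1 -64.9 108.5]
217 [640.1 -66.  111.8]
219 [640.2 -69.  109.3]
221 [640.3 -72.3 106. ]
223 [640.4 -74.5 106.1]
40.3917
```

View pics/w5.png

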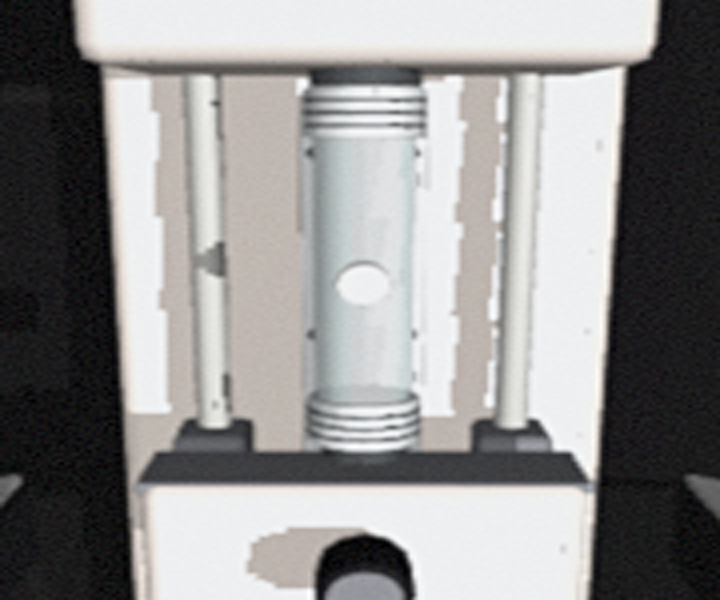

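View pics/s5.png

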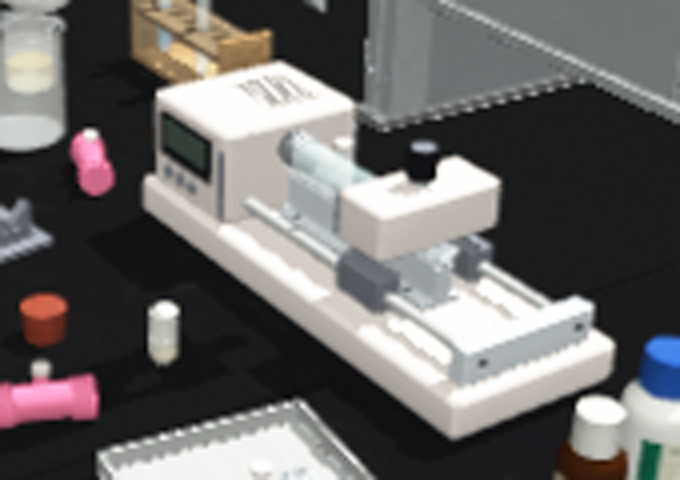

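View pics/t5.png

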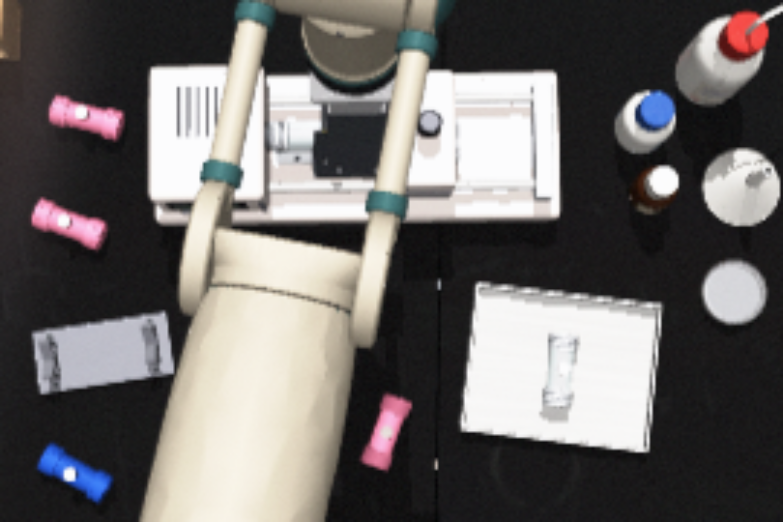

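No gap is visible at the stop (boss to cap at about (365,85)) or at the nose (about (362,452)). As a final check, I'll touch the knob from behind with closed fingers, so nothing can drag the head back.

```bash
python3 - <<'E'
from h import *
R=down(YAW); K=K0+U*64.3
arm.move_straight(K-U*32+[0,0,100],R,vel=200)
arm.clamp(5)
arm.move_straight(K-U*32+[0,0,2],R,vel=150)
f0=arm.current_contact_force()
s=-26; arm.move_straight(K+U*s+[0,0,2],R,vel=40)
while s<-10:
    s+=0.7; arm.move_straight(K+U*s+[0,0,2],R,vel=15)
    f=arm.current_contact_force()-f0; a=(arm.current_tcp_pos()-K)@U
    print(round(s,1),f.round(2),round(float(a),2))
    if -f@U>5.5: break
arm.move_straight(K-U*32+[0,0,2],R,vel=60)
arm.move_straight(K-U*32+[0,0,120],R,vel=200)
arm.hold(0.1)
print(arm.current_t())
i=eyes.camera_info("wrist"); p,d=eyes.camera("wrist"); cv2.imwrite("pics/w6.png",p[:,:,::-1])
E
```

```text
-25.3 [0.23 0.54 0.12] -25.31
-24.6 [-0.22  0.28 -0.26] -24.59
-23.9 [-0.36  0.05 -0.73] -23.86
-23.2 [-0.31  0.51 -0.74] -23.16
-22.5 [-0.43  0.51 -1.16] -22.44
-21.8 [1.13 1.57 0.22] -21.74
-21.1 [-0.   -0.57 -0.98] -21.4
-20.4 [ 0.28 -2.6  -1.21] -21.29
-19.7 [ 0.74 -6.04 -1.8 ] -21.22
47.0083
```

View pics/w6.png

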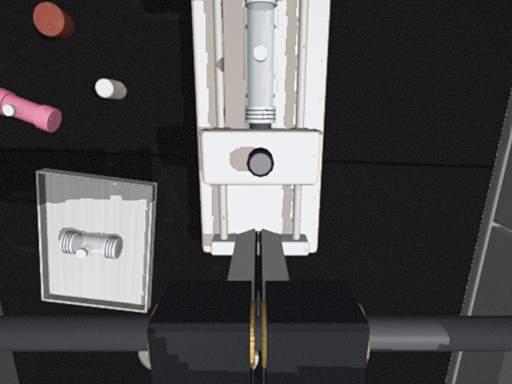

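The head resisted at first touch without moving, so it is home. This view shows the short tube in the tray at (90,243) and the lamp nose against the long tube's cap at (260,125).

```bash
python3 - <<'E'
from h import *
arm.finish_job(); print(arm.current_t())
E
```

```text
the job is handed in; nothing more can be done
the job is handed in; nothing more can be done
```

The job is done and handed in at about 47 s of the 64 s allowed. The short tube was lifted out of the V-rail and laid in the steel tray. The long tube now lies in the V-rail, neck up, clamped between the lamp head and the stop.

- **Seating:** While I pushed the knob, the head stopped hard after 64.3 mm of travel (about 65 mm expected) at roughly 8 N. After letting go, I pushed lightly on the knob from behind. The force rose to 6 N with only about 0.2 mm of movement, so the head had not slipped back.
- **Gap:** The wrist pictures and depth show no gap at the stop or at the lamp nose. The tube's end comes out at y ≈ 49.6 mm and the stop at about 49.5 mm. These measurements would not show a gap under about 1 mm, so the light push is the stronger evidence there.
- **Handling:** I gripped the tubes with 8 N and 12 N, and no measured force went above about 10 N. In the last pictures the short tube is in the tray and the other things look undisturbed.
- **Disagreement:** The top and wrist cameras differed by 1 to 2 mm in position, within their stated calibration. No check failed.

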